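# Eject a drill battery and stop it with the other finger

### The job

On the blue table stands a sloping charging dock with a grey and yellow drill battery in it. Press the dock's green key fully down with one finger so that the spring pops the battery out, and let it run against your other finger, which must be in its path so that it does not slide off the low end of the dock. Finish while holding it like that: one finger keeping the key fully down, the other keeping the battery from sliding on; never lift the battery, and leave the other things on the table alone.

Things in the scene. Friction and masses are not known exactly. Their poses are not given: they have to be found in the camera images.
- dock: Charging dock, fixed, black and aluminium, 250 mm long (x), 82 mm wide (y), key housing on its +y side. Origin on the table under the bed's middle, z up. The bed drops towards +x at 16 degrees: surface 52 mm high at x=0, 19 mm at the open low end (x=+115 mm). Side guides 66 mm apart inside, 12 mm above the bed. Spring housing at x below -68 mm, up to 140 mm high.
- chute (a point): Fixed point of the dock: on the bed surface under the latched battery's middle, 36 mm up the slope from the catch. Its x axis points down the slope along the bed, z is square to the bed (up), y is the dock's y. The x of pack in this frame is how far the battery has slid.
- pack: Drill battery, loose, grey with yellow top: 70 mm long (x, down the slope), 62 wide (y), 42 high, 0.25 to 0.5 kg, origin at the centre of its underside. Starts latched: front face against a 7 mm high steel catch, red spring plunger behind. Once free it is kicked for 15 mm, then slides by itself off the open low end in about half a second. It presses on a stop with only 0.3 to 1 N.
- eject (a joint): Travel of the green key (m): 0 at rest, 0.012 fully down. It moves straight down together with the catch, which lets the battery go at about 0.0075. Spring: 2.5 N at rest rising to 5.5 N fully down, plus up to 2 N of rubbing. It springs up again when let go.
- key_top (a point): Centre of the green key's flat top (36 mm along dock x, 40 mm along y), moves with it: 61 mm above the table at rest, 49 pressed; grey housing below to 38. At dock x=+53, y=+75 mm, beside the free bed: bed middle is 75 mm away along dock -y, 37 mm above the table there. An upright finger straight across from the key stops the battery after 25 to 40 mm.
- spare_pack: Bystander: a spare battery, black with a blue top, 70 x 62 x 42 mm, lying on the table on the dock's -y side. Origin at the centre of its underside.
- tape: Bystander: a roll of paper tape, 60 mm across, 24 mm high, lying beyond the key. Origin at the centre of its underside.
- paint_can: Bystander: an orange-labelled can, 74 mm across, 100 mm high. Origin at the centre of its underside.
- mug: Bystander: a white mug, 80 mm across, 90 mm high, origin at the centre of its underside.
- screwdriver: Bystander: a screwdriver with orange handle lying on the table, origin under its middle.
- bat: Bystander: a red table tennis bat lying flat, blade 152 mm across, origin under the middle of the blade.
- screw_jar: Bystander: a glass jar with a red cap, 60 mm across, 75 mm high, origin at the centre of its underside.
There are look-alikes about, which are no part of the job. What is meant by the pack is not pink or purple, and is the larger of those in its own colour.

How it is judged:
By the outcome, as a careful person would: the job done as asked, in the order asked, and still so for the second after the job is handed in, while the arm keeps its last pose, push and grip.
It also fails if it takes over 35 s, if anything falls off the work surface, if the arm or the gripper's body presses on something with over 40 N, if the wrist force passes 120 N, or if a joint passes its speed limit or range.

### The arm

A 6-joint arm with a two-finger parallel gripper is mounted at the origin on the work surface. World frame = base frame: x ahead of the robot, y to its left, z up, the work surface at z = 0. Lengths are in mm, angles in rad, forces in N, time in s.
With the tool pointing down it reaches from about 425 to 950 mm from the base axis. Payload 14.7 kg.
Tool frame: the origin (TCP) lies at the very end of the fingers, on their centre line; the grasp point (between the pads) lies 19 mm behind it; z points along the fingers, x is the direction in which the jaws open and shut, and the axes are right-handed (so a half turn about z gives the same grasp; the last joint's range is limited). The gripper opens to 85 mm and grips with 20 to 120 N. Pads are 22 mm wide; open, the fingers measure 114 mm over their backs; the gripper's body (76 mm by 85 mm) begins 54 mm behind the grasp point. The pads swing forward as they close: fully open they stand 13 mm farther back than shut.
Start: joints at [-1.241, 0.48, 1.596, -0, 1.065, -0.047], TCP at [239.181, -604.388, 231.297] pointing down, gripper open.
Joint ranges: [-2.75, 2.75], [-0.82, 2.05], [0.23, 2.67], [-1.56, 4.7], [0.09, 2.69], [-2.92, 2.92]. Speed limits (rad/s): [1.89, 1.89, 2.39, 3.01, 3.01, 3.01].

### API

Orientations are given as [roll, pitch, yaw] about the fixed x, y, z axes, in that order (R = Rz(yaw) Ry(pitch) Rx(roll)).
In Python, from workcell import robot, ik, state, optics, spot_in, tip_of gives the robot as it stands. Calls block until the motion is done:
- robot.movep(position, orientation): joint-space move of the TCP to a pose.
- robot.servo_line(position, ori=None, v=150, until_force=None): straight line of the TCP; ori=None keeps the orientation; v is the mean speed in mm/s. With until_force (N) it stops when the force on the tool has changed by that much, and returns True; else False.
- robot.move_joints(angles): joint-space move.
- robot.grip(opening): opening from 0.0 (shut) to 1.0 (fully open); the grip force is fixed at half the most; returns when the fingers have stopped.
- robot.wait(seconds).
- ik(position, orientation): joint angles nearest the present ones, or None.
- state(): the state.
- optics.camera(name): name is "scene" or "top" or "wrist"; returns a dict with "image" (420x560x3 uint8, red, green, blue), "depth" (420x560 float32, mm along the optical axis (not along the pixel's ray), 0 where there is no reading), "mtx" (3x3 intrinsics, pixels), "R" (3x3) and "t" (3): a world point X has camera coordinates R X + t. Camera axes: x right, y down, z forward; pixel columns grow to the right and rows downward; lengths in mm; the calibration is good to about 2 mm. The wrist camera is an equidistant fisheye: a pixel r from the principal point sees the ray r / f radians off the axis. A picture is of the moment at which its call begins.
A pose or a line that the arm cannot do raises robot.PlanningError and nothing moves.
- robot.sign_off(): hands the job in, once; it reports no verdict.
Trained networks look in a picture, given as the dict that the camera call returned (one of the last four; its "shot" number tells which), for a name from the list of things; names that differ only in an ending like _2 or _b are one class to them, and where a whole thing is asked for, a point or a joint stands for the part that bears it (a point fixed in the world has none). Each returns a list of dicts, best first, with "score" (0 to 1); they miss things now and then, are a little off and sometimes report something else, mostly with a low value. They report only what shows in the picture. A call takes as long as a camera call. They do not tell look-alikes from the thing itself.
- spot_in(picture, label): "point" ([row, column] in pixels, amid what is visible of it).
- tip_of(picture, label): "point" ([row, column] in pixels: a listed point, or the origin of a listed thing).
The state is a dict: "time": time; "joints": joint angles; "qd": joint speeds; "joint_torque": joint torques, N m; "ee_pos": TCP position; "ee_rot": TCP orientation; "force": force on the tool from outside, world axes, zero at the start; "ft_torque": the same for the moment, N m; "finger_gap": opening from 0.0 (shut) to 1.0 (fully open).
Only numpy, scipy, OpenCV 4.12 (cv2) and the standard library are available. Lean on these libraries where they do the work, as an engineer would, in place of code of your own. Each camera call takes 0.05 s, during which the arm holds its last target. There are 200 camera calls.

## Working session

There is one attempt and no reset: what is moved stays moved. The work goes in short steps, each a Python script; the robot and the scene stay as the last script left them, time stands still between calls to the robot, and variables do not carry over. Pictures are saved under pics/ and viewed, about 8 in all and at most 12, crops included, and the job is handed in when it is done.

```bash
ls; mkdir -p pics; cat > h.py <<'E'
import numpy as np, cv2
from workcell import robot, ik, state, optics, spot_in, tip_of
def deproj(p, rc, z=None):
    """world point for pixel (pinhole): from depth, or on plane z"""
    r,c=rc; K=p["mtx"]; d=np.linalg.solve(K,[c,r,1.0])
    o=-p["R"].T@p["t"]; w=p["R"].T@d
    if z is not None: return o+w*(z-o[2])/w[2]
    ri,ci=int(round(r)),int(round(c)); a=p["depth"][max(ri-1,0):ri+2,max(ci-1,0):ci+2]; a=a[a>0]
    return o+w*np.median(a) if a.size else None
def save(p,n,crop=None,s=1):
    im=p["image"][...,::-1]
    if crop: im=im[crop[0]:crop[1],crop[2]:crop[3]]
    cv2.imwrite("pics/"+n,cv2.resize(im,None,fx=s,fy=s,interpolation=cv2.INTER_CUBIC))
E
python3 - <<'E'
from h import *
np.set_printoptions(precision=1,suppress=True)
ps={n:optics.camera(n) for n in("top","scene")}
for n,p in ps.items():
    save(p,n+"0.png",s=1.4)
    for l in("dock","pack","chute","key_top","eject","spare_pack"):
        for f in (spot_in,tip_of):
            try:
                for d in f(p,l)[:3]: print(n,f.__name__,l,round(d["score"],2),np.array(d["point"]),deproj(p,d["point"]))
            except Exception as e: print(n,f.__name__,l,"ERR",e)
print(state()["time"],state()["force"], state()["ee_rot"])
E
```

```text
pics
top call dock 0.83 [213.6 237. ] [562.3  86.5  45.1]
top call dock 0.91 [217.5 233.6] [551.4  96.1  46.8]
top call dock 0.22 [186.5 236.9] [637.5  83.5  60. ]
top call pack 0.71 [219.8 217.2] [543.4 133.3 102.1]
top call pack 0.69 [271.4 190. ] [402.4 225.1  30.2]
top call pack 0.67 [173.6 167.2] [682.7 284.7  42.8]
top call pack 0.85 [270.3 192.4] [405.3 218.6  28.8]
top call pack 0.79 [173.  169.9] [684.2 276.9  43. ]
top call pack 0.76 [217.3 215.9] [550.2 136.8 101.7]
top call chute 0.76 [214.2 237.3] [560.6  85.7  45. ]
top call chute 0.87 [220.3 217. ] [542.1 133.9 102. ]
top call key_top 0.47 [186.2 237.9] [638.2  80.6  60.7]
top call key_top 0.76 [187.2 236.9] [635.6  83.6  59.8]
top call eject 0.58 [186.9 239.2] [636.2  77.1  60.1]
top call eject ERR it knows: bat, chute, dock, key_top, mug, pack, paint_can, screw_jar, screwdriver, spare_pack, tape
top call spare_pack 0.84 [259.9 236.5] [432.1  90.6  42.9]
top call spare_pack 0.84 [258.9 234.5] [435.   96.4  41.6]
scene call dock 0.86 [248.2 320.3] [587.6 134.6  50.8]
scene call dock 0.91 [251.5 316. ] [571.9 113.8  12.1]
scene call pack 0.79 [305.7 346.5] [706.7 281.8  42. ]
scene call pack 0.64 [228.3 325.8] [561.7 132.2 101.8]
scene call pack 0.64 [231.6 382.9] [416.1 234.3  30.4]
scene call pack 0.83 [236.1 330.3] [570.4 151.8  91.4]
scene call pack 0.8 [263.  234.2] [743.7 -31.7  29.1]
scene call pack 0.62 [234.8 382.4] [427.  238.5  29.1]
scene call chute 0.94 [245.  314.1] [593.3 118.5  58.2]
scene call key_top 0.77 [247.3 293.7] [634.3  81.3  62.1]
scene call key_top 0.62 [247.2 292.2] [634.2  76.6  59.7]
scene call eject 0.67 [249.7 289.5] [649.5  78.3  64.4]
scene call eject ERR it knows: bat, chute, dock, key_top, mug, pack, paint_can, screw_jar, screwdriver, spare_pack, tape
scene call spare_pack 0.67 [210.3 335.2] [427.2  86.8  41.8]
scene call spare_pack 0.92 [221.8 335.3] [532.8 143.3 108.7]
1.2 [-0.3 -1.2 -0.5] [ 3.1 -0.  -1.2]
```

View pics/top0.png

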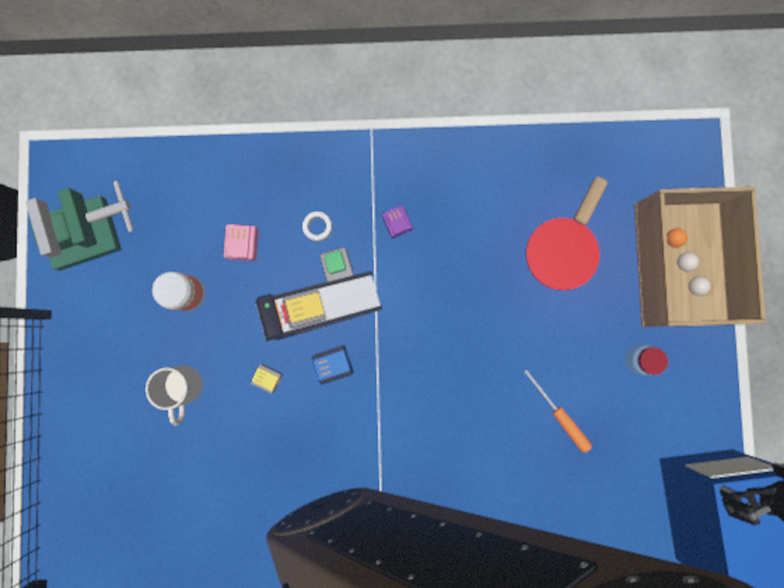

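View pics/scene0.png

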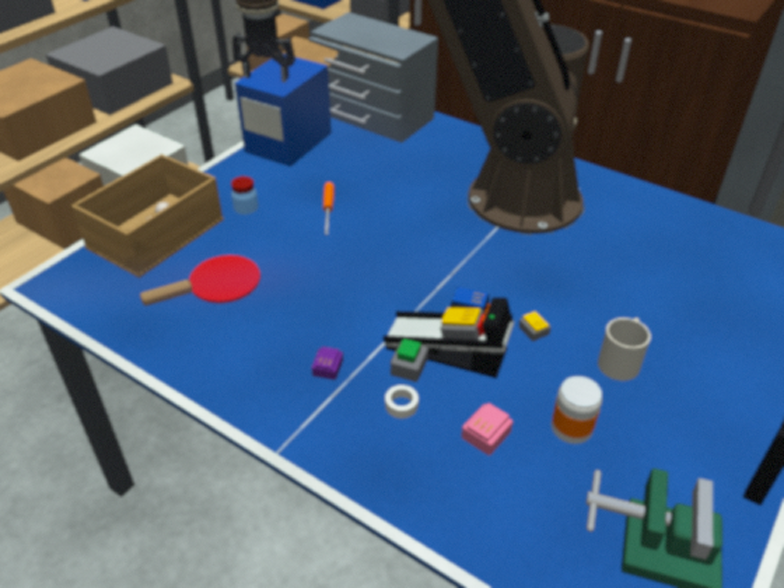

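The top view shows four battery-like things (560-px frame, row,col): yellow-topped in the dock (218,217), small yellow on the table (271,190), pink (173,167) and purple (158,284). The one in the dock is meant: it is yellow, the larger of the two yellows, and latched with a red plunger behind it. The green key is at (187,239) and the dock's low end points right (world -y). Next I'll measure the dock pose and crop to confirm.

```bash
cat >> h.py <<'E'
def cloud(p):
    d=p["depth"]; r,c=np.nonzero(d>0); K=p["mtx"]
    q=np.linalg.solve(K,np.vstack([c,r,np.ones(len(r))]))*d[r,c]
    return (p["R"].T@(q-p["t"][:,None])).T, p["image"][r,c].astype(int), r, c
E
python3 - <<'E'
from h import *
np.set_printoptions(precision=1,suppress=True)
for n in("top","scene"):
    p=optics.camera(n)
    if n=="top": save(p,"crop.png",(150,300,150,300),4)
    X,C,r,c=cloud(p)
    near=(abs(X[:,0]-570)<130)&(abs(X[:,1]-90)<170)
    g=near&(C[:,1]>C[:,0]+50)&(C[:,1]>C[:,2]+40)&(X[:,2]>50)&(X[:,2]<72)
    print(n,"table z",np.median(X[near&(C[:,2]>120)&(C[:,0]<60)][:,2]))
    G=X[g]; print("green",g.sum(),np.median(G,0),cv2.minAreaRect(G[:,:2].astype(np.float32)))
    k=np.median(G,0)
    y=near&(C[:,0]>170)&(C[:,1]>130)&(C[:,2]<110)&(X[:,2]>60)
    Y=X[y]; print("yellow",y.sum(),np.median(Y,0),cv2.minAreaRect(Y[:,:2].astype(np.float32)))
    # bed: bright grey
    b=near&(C.min(1)>130)&(C.max(1)-C.min(1)<40)&(X[:,2]>10)&(X[:,2]<60)&(np.hypot(*(X[:,:2]-k[:2]).T)>35)
    B=X[b]; print("bed",b.sum(),np.median(B,0),cv2.minAreaRect(B[:,:2].astype(np.float32)))
    A=np.c_[B[:,:2],np.ones(len(B))]; s=np.linalg.lstsq(A,B[:,2],rcond=None)[0]
    print("slope deg",np.degrees(np.arctan(np.hypot(*s[:2]))),"downhill dir deg",np.degrees(np.arctan2(-s[1],-s[0])))
    D=near&(X[:,2]>14)&(np.hypot(*(X[:,:2]-k[:2]).T)>42)&(X[:,0]>455)&(X[:,0]<640)&~((X[:,0]>620)&(X[:,1]<110))
    # points of the dock: component in image containing the bed
    m=np.zeros(p["depth"].shape,np.uint8); m[r[D],c[D]]=1
    nl,L=cv2.connectedComponents(m); l=np.bincount(L[r[b],c[b]])[1:].argmax()+1
    Q=X[D][L[r[D],c[D]]==l]; print("dock",len(Q),cv2.minAreaRect(Q[:,:2].astype(np.float32)))
E
```

```text
top table z 16.460718591689353
green 159 [635.9  77.9  60.7] ((635.9584350585938, 78.85870361328125), (37.461997985839844, 33.34715270996094), 14.208888053894043)
yellow 18 [530.8 136.3 104. ] ((541.431640625, 141.25460815429688), (37.4892692565918, 79.03443145751953), 13.551323890686035)
bed 985 [569.   58.7  34.7] ((576.9633178710938, 60.2449951171875), (260.026123046875, 125.4218521118164), 7.266920566558838)
slope deg 16.26621741871839 downhill dir deg -58.177141268956916
dock 2536 ((549.8679809570312, 111.5754165649414), (82.45298767089844, 236.00770568847656), 14.757756233215332)
scene table z 0.9088410230056191
green 179 [641.1  79.7  61. ] ((638.5621948242188, 76.55547332763672), (44.66718292236328, 35.592933654785156), 13.03830623626709)
yellow 263 [548.3 134.  103.5] ((546.5172119140625, 131.9503936767578), (47.779537200927734, 64.33783721923828), 19.658613204956055)
bed 492 [566.5  49.8  33.3] ((621.7064208984375, 66.32595825195312), (187.2016143798828, 106.19380187988281), 16.870588302612305)
slope deg 17.128854415377788 downhill dir deg -53.753696197562654
dock 2757 ((526.3447265625, 101.4378662109375), (148.16314697265625, 237.1475830078125), 14.445172309875488)
```

View pics/crop.png

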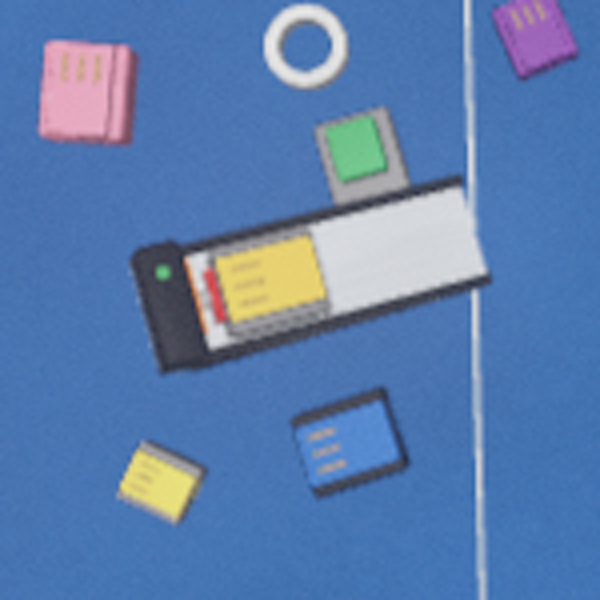

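Measurements agree: the dock centre predicted from the key matches the fitted rectangle (550,111) to within 1 mm, yaw is 14.4°, the key top is at z 61, and the slope is 16°. The crop confirms that the yellow battery is the one latched in the dock. Next I'll hover over the work point with the fingers straddling key and bed.

```bash
cat >> h.py <<'E'
yaw=np.radians(14.4); ey=np.array([np.cos(yaw),np.sin(yaw),0]); ex=np.array([np.sin(yaw),-np.cos(yaw),0])
key=np.array([636.5,78.5,61.0]); mid=(key-37.5*ey)*[1,1,0]; ORI=[np.pi,0,yaw]
E
python3 - <<'E'
from h import *
np.set_printoptions(precision=3,suppress=True)
robot.movep(mid+[0,0,190],ORI); robot.grip(0.73)
robot.servo_line(mid+[0,0,95],v=120)
s=state(); print(s["time"],s["ee_pos"],s["ee_rot"],s["joints"],s["finger_gap"],s["force"])
w=optics.camera("wrist"); save(w,"wrist1.png",s=1.4); p=optics.camera("scene"); save(p,"scene1.png",(140,320,230,430),3.5)
E
```

```text
5.3 [600.643  69.199  95.59 ] [ 3.141 -0.001  0.251] [ 0.065  0.579  1.82  -0.     0.741 -0.187] 0.7256769974946431 [-0.443 -0.056 -0.468]
```

View pics/wrist1.png

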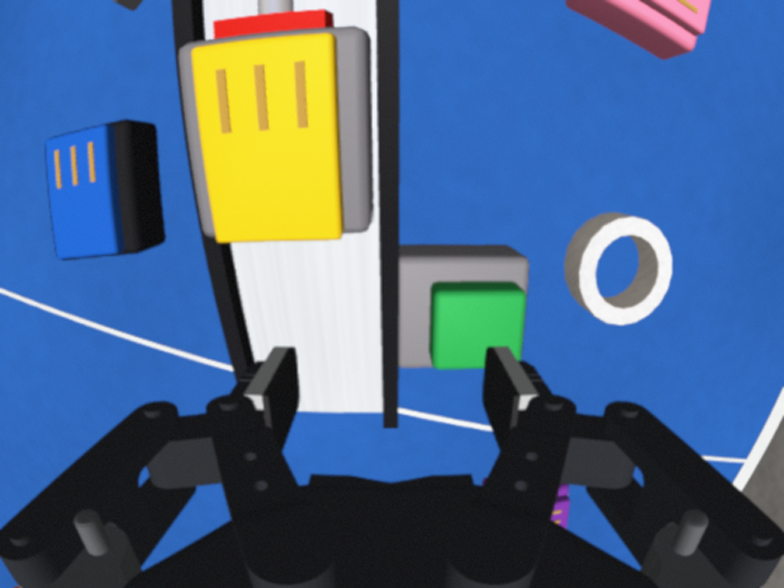

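View pics/scene1.png

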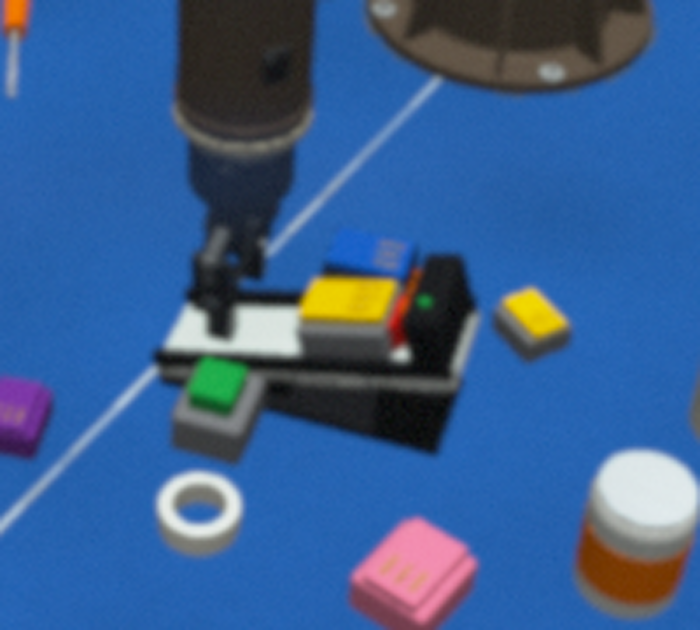

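Hover at z 95: the right finger is over the green key side, the left over the free bed, and the battery is still latched. I'll check by projecting the predicted key and finger points into the fisheye picture.

```bash
python3 - <<'E'
from h import *
np.set_printoptions(precision=0,suppress=True)
w=optics.camera("wrist")
def pr(X):
    q=w["R"]@X+w["t"]; f=w["mtx"][0,0]; rho=np.hypot(q[0],q[1]); th=np.arctan2(rho,q[2])
    return 1.4*(w["mtx"][:2,2]+f*th*q[:2]/rho)
t=np.array(state()["ee_pos"])
print("key",pr(key),[pr(key+a*18*ex+b*20*ey) for a in(-1,1) for b in(-1,1)])
for h in(0,5,10):
  for a in(-1,1):
    for d in (30,37.5,45): print(h,a*d,pr(t+[0,0,h]+a*d*ey-11*ex), pr(t+[0,0,h]+a*d*ey+11*ex))
im=w["image"].astype(int); g=(im[...,1]>im[...,0]+60)&(im[...,1]>im[...,2]+50); r,c=np.nonzero(g)
print("green px",1.4*r.mean(),1.4*c.mean(),1.4*np.array([c.min(),c.max(),r.min(),r.max()]))
E
```

```text
key [479. 330.] [array([433., 288.]), array([528., 288.]), array([431., 370.]), array([521., 367.])]
0 -30 [303. 335.] [307. 393.]
0 -37.5 [281. 335.] [287. 392.]
0 -45 [260. 335.] [267. 392.]
0 30 [480. 335.] [476. 393.]
0 37.5 [501. 335.] [496. 392.]
0 45 [522. 334.] [516. 391.]
5 -30 [300. 341.] [305. 400.]
5 -37.5 [278. 340.] [284. 399.]
5 -45 [256. 340.] [263. 398.]
5 30 [483. 340.] [478. 399.]
5 37.5 [505. 340.] [499. 399.]
5 45 [526. 340.] [520. 398.]
10 -30 [297. 347.] [302. 407.]
10 -37.5 [274. 346.] [281. 406.]
10 -45 [252. 346.] [259. 405.]
10 30 [486. 346.] [481. 406.]
10 37.5 [508. 346.] [502. 406.]
10 45 [530. 345.] [523. 405.]
green px 324.87150769230766 474.5022153846154 [431. 524. 288. 367.]
```

Prediction and picture agree to within about 2 mm: key edges predicted 431–528, seen 431–524. The finger pads sit at about ±30–42 mm, with tips roughly 9 mm behind the TCP. Pressing down now.

```bash
python3 - <<'E'
from h import *
np.set_printoptions(precision=2,suppress=True)
robot.servo_line(mid+[0,0,60],v=60); print(state()["time"],state()["force"])
hit=robot.servo_line(mid+[0,0,28],v=16,until_force=15)
s=state(); print(hit,s["time"],s["ee_pos"],s["force"])
robot.wait(0.3); s=state(); print(s["time"],s["ee_pos"],s["force"],s["ft_torque"],s["finger_gap"])
w=optics.camera("wrist"); save(w,"wrist2.png",s=1.4); p=optics.camera("scene"); save(p,"scene2.png",(140,320,230,430),3.5)
X,C,r,c=cloud(p)
g=(C[:,1]>C[:,0]+40)&(C[:,1]>C[:,2]+30)&(np.hypot(*(X[:,:2]-key[:2]).T)<40)
print("green z",g.sum(),np.percentile(X[g][:,2],[10,50,90]))
E
```

```text
6.1833 [-0.22 -0.32 -0.13]
True 7.3333 [600.6   69.19  42.85] [-4.49 -0.01 17.09]
7.6333 [600.56  69.17  42.94] [-4.44  0.34 14.4 ] [0.04 0.14 0.07] 0.7315693139396318
green z 140 [43.86 48.97 52.72]
```

View pics/wrist2.png

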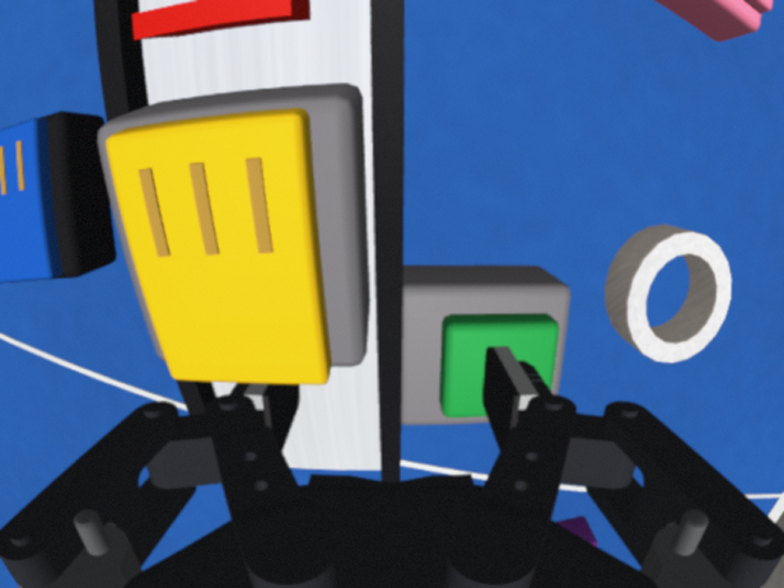

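View pics/scene2.png

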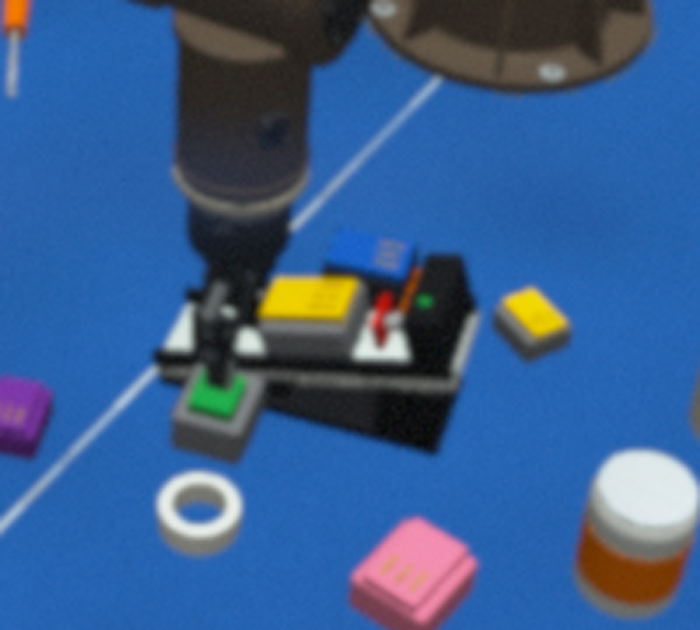

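The battery has popped out and rests on the left finger. The key is at z≈49 (fully down) with 14 N on it, well above the 7.5 N it needs, so it is at its stop. I'll confirm it is steady and check the key height in the wrist view, then hand in.

```bash
python3 - <<'E'
from h import *
np.set_printoptions(precision=2,suppress=True)
w0=optics.camera("wrist"); robot.wait(0.8); w=optics.camera("wrist"); s=state()
print(s["time"],s["ee_pos"],s["force"],"diff",np.abs(w["image"].astype(int)-w0["image"]).mean())
def pr(X):
    q=w["R"]@X+w["t"]; rho=np.hypot(q[0],q[1]); return w["mtx"][:2,2]+w["mtx"][0,0]*np.arctan2(rho,q[2])*q[:2]/rho
im=w["image"].astype(int); g=(im[...,1]>im[...,0]+60)&(im[...,1]>im[...,2]+50); r,c=np.nonzero(g)
print("green cols/rows",c.min(),c.max(),r.min(),r.max())
for z in(49,52,54): print(z,[pr(np.array([*(key+a*18*ex+b*20*ey)[:2],z])) for a,b in((-1,-1),(-1,1),(1,-1))])
E
```

```text
8.6333 [600.54  69.17  42.92] [-4.18 -0.98 14.38] diff 1.0903840702947847
green cols/rows 316 398 229 297
49 [array([318.2 , 229.66]), array([402.37, 228.56]), array([314.97, 299.26])]
52 [array([318.99, 231.89]), array([404.63, 230.65]), array([315.59, 302.47])]
54 [array([319.54, 233.43]), array([406.18, 232.09]), array([316.01, 304.66])]
```

```bash
python3 -c "
from h import *
robot.sign_off(); print(state()['time'])"
```

```text
the job is handed in; nothing more can be done
the job is handed in; nothing more can be done
```

The battery is out of its latch and resting against my left finger, while the right finger holds the green key fully down. I handed the job in after about 8.6 s of the 35 s allowed.

I opened the gripper to 0.73 so the fingers straddled the key and the bed, then came straight down. The blocking finger was therefore in the battery's path before the catch let go.

Last checks before hand-in:
- **Key:** its top measured about 49 mm above the table in both the scene depth and the wrist view, which is the fully pressed height. The vertical force was a steady 14.4 N, against the 7.5 N at most that the key needs.
- **Battery:** in the pictures it sits on the bed against the finger, clear of the spring plunger. The arm and the wrist view did not change over 0.8 s.
- **Other things:** in the last views, the ones near the dock looked untouched.
- **Unexplained:** a steady sideways force of about 4 N showed while pressing. I took it for friction of the fingertip on the key and did not check further.

No checks failed or disagreed with each other.

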